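# Find the ripe kiwi with the firmness tester

## Robot

A 6-joint arm with a two-finger parallel gripper is mounted at the origin on the work surface. World frame = base frame: x ahead of the robot, y to its left, z up, the work surface at z = 0. Lengths are in m, angles in degrees, forces in N, time in s.
With the tool pointing down it reaches from about 0.375 to 0.75 m from the base axis. Payload 9 kg.
Tool frame: the origin (TCP) lies where the fingers leave the gripper's body, on its centre line; the fingertips stand 73 mm ahead of it and the grasp point (between the pads) lies 54 mm ahead of it (robot.tip_reach is the distance from the TCP to the fingertips, in m); z points along the fingers, y is the direction in which the jaws open and shut (so a half turn about z gives the same grasp; the last joint's range is limited). The gripper opens to 85 mm and grips with 20 to 120 N. Pads are 22 mm wide; open, the fingers measure 114 mm over their backs; the gripper's body (76 mm by 85 mm) begins 54 mm behind the grasp point. The pads swing forward as they close: fully open they stand 13 mm farther back than shut.
Start: joints at [-89.536, 5.964, 5.575, 89.605, 0, 77.527], TCP at [0.134, -0.585, 0.304] pointing down, gripper open.
Joint ranges: [-171.21, 171.21], [-48.23, 106.86], [-62.78, 66.21], [-105.2, 120.99], [-86.42, 89.51], [-180, 180]. Speed limits (degrees/s): [127.2, 127.2, 147.25, 180, 180, 180].

## Interface

Orientations are given as [roll, pitch, yaw] about the fixed x, y, z axes, in that order (R = Rz(yaw) Ry(pitch) Rx(roll)).
In Python, from plant import robot gives the robot as it stands. Calls block until the motion is done:
- robot.move_pose(position, orientation): joint-space move of the TCP to a pose.
- robot.line_to(position, vel=0.15, rotation=None, guard=None): straight line of the TCP; rotation=None keeps the orientation; vel is the mean speed in m/s. With guard (N) it stops when the force on the tool has changed by that much, and returns True; else False.
- robot.goto_joints(angles): joint-space move.
- robot.set_gripper(opening): finger opening in m; the grip force is fixed at half the most; returns when the fingers have stopped.
- robot.pause(seconds).
- robot.ik(position, orientation): joint angles nearest the present ones, or None.
- robot.observe(): the state.
- robot.grab_frame(name): name is "scene" or "side" or "wrist"; returns the picture (480x640x3 uint8, blue, green, red); there is no depth.
- robot.get_calibration(name): a dict with "vertical_fov" (degrees; the focal length in pixels is half the picture's height over the tangent of half this angle, whatever the lens; pixels are square), "cx", "cy" (the principal point, pixels), "k1" (the pictures are not rectified: a ray, as slopes to the right and down, at radius r is drawn at 1 + k1 r^2 times it, then the intrinsics apply), "rvec" (rotation vector, rad) and "tvec" (3), from world to camera coordinates, as OpenCV has them. Camera axes: x right, y down, z forward; pixel columns grow to the right and rows downward; lengths in m; the calibration is good to about 2 mm. A picture is of the moment at which its call begins: read the wrist's pose just before it. get_calibration takes no time and is no camera call; for the wrist camera it gives the pose at the moment of the call.
A pose or a line that the arm cannot do raises robot.IKError and nothing moves.
- robot.job_done(): hands the job in, once; it reports no verdict.
The state is a dict: "time": time; "q": joint angles; "qvel": joint speeds; "joint_torque": joint torques, N m; "tool_pos": TCP position; "tcp_rot": TCP orientation; "ft_force": force on the tool from outside, world axes, zero at the start; "torque": the same for the moment, N m; "gripper_width": finger opening in m.
Only numpy, scipy, OpenCV 4.12 (cv2) and the standard library are available. Lean on these libraries where they do the work, as an engineer would, in place of code of your own. Each camera call takes 0.05 s, during which the arm holds its last target.

## Task

One of the three kiwis on the board is ripe: find it by pressing the firmness tester straight down onto the top of a kiwi, gently but until its foot sits on the skin, and holding it there a moment; the needle then rests near the middle of the dial on the ripe one, near the end on a hard one and near the start on an overripe one. When you have seen the ripe reading, stand the tester back in its holder and lay that kiwi on the middle of the plate, leaving the other two and the cup and jar where they are. Do not bruise or drop anything.

Things in the scene. Friction and masses are not known exactly. Their poses are not given: they have to be found in the camera images.
- tester_grip (a point): the hand-held firmness tester, 0.25 kg, upright in its holder. The point is the middle of its black ribbed handle, a 24 x 24 mm square grip with flat sides facing its own x and y, 53 mm tall. Under the handle is a round dial case, 55 mm across, 24 mm thick, dial facing own +x, its top 25 mm and middle 52 mm below the point; then a collar 42 mm across, underside 85 mm below the point.
- tester_foot (a point): centre of the face of the tester's flat steel foot, 18 mm across, at the bottom of its 14 mm stem, 125 mm straight below the handle's middle. From it a sprung pin, 4 mm thick with a round tip, stands out 10 mm downward; it slides up into the tester against 0.6 N per mm (6 N fully in). z is up along the tester.
- tester_needle (a joint): the dial's needle, turned by the pin: 0 with the pin fully out, 4.71 rad with it fully in (10 mm), in proportion, clockwise as seen on the dial; 2.36 is straight up, the middle. With the foot seated on a kiwi it rests at about 3.9 on the hard one, 2.4 on the ripe one, 0.7 on the overripe one; the pin alone then bears 5, 3 or 1 N, and any more is on the foot.
- stand: the tester's holder, a fixed round aluminium stand, 72 mm wide at the bottom, 52 mm at the top, 55 mm high, with an upright bore 28 mm wide. Origin at the centre of its underside. The tester's foot and stem hang in the bore and its collar rests on the top rim: the foot's face is then 15 mm, the handle's middle 140 mm, above the origin.
- board: the wooden serving board, fixed, 130 x 360 mm (x, y), 14 mm thick, with a short tongue handle at its +y end. Origin at the centre of its underside. The kiwis lie on it in a row along its y, about 108 mm apart. A kiwi's flesh gives about 1 mm per 4 N under the tester's foot, and the tester bruises it when it presses with more than 15 N in all.
- plate: a round cream plate, 170 mm across, rim 18 mm high, loose, 0.4 kg. Origin at the centre of its underside; its flat middle is about 5 mm above that.
- kiwi_a_mid (a point): one of three brown egg-shaped kiwifruit that look alike, lying on the board: 66 mm long along its own y, 51 to 58 mm wide (x), 45 to 52 mm high (no two the same), 0.11 kg, a little flattened below so that it does not roll. The point is on its centre line, 24 mm above its underside. Which is ripe cannot be seen, only tested; names are not in the order of places.
- kiwi_b_mid (a point): one of three brown egg-shaped kiwifruit that look alike, lying on the board: 66 mm long along its own y, 51 to 58 mm wide (x), 45 to 52 mm high (no two the same), 0.11 kg, a little flattened below so that it does not roll. The point is on its centre line, 24 mm above its underside. Which is ripe cannot be seen, only tested; names are not in the order of places.
- kiwi_c_mid (a point): one of three brown egg-shaped kiwifruit that look alike, lying on the board: 66 mm long along its own y, 51 to 58 mm wide (x), 45 to 52 mm high (no two the same), 0.11 kg, a little flattened below so that it does not roll. The point is on its centre line, 24 mm above its underside. Which is ripe cannot be seen, only tested; names are not in the order of places.
- kiwi_a_flesh (a joint): depth in m of the pin's mark in this kiwi's flesh: 0 when untested; the flesh yields to the pin at a force set by its ripeness and keeps the mark. Tested with the foot seated, the hard kiwi's mark is about 1.3 mm, the ripe one's 4.5 mm, the overripe one's 8.4 mm deep.
- kiwi_b_flesh (a joint): depth in m of the pin's mark in this kiwi's flesh: 0 when untested; the flesh yields to the pin at a force set by its ripeness and keeps the mark. Tested with the foot seated, the hard kiwi's mark is about 1.3 mm, the ripe one's 4.5 mm, the overripe one's 8.4 mm deep.
- kiwi_c_flesh (a joint): depth in m of the pin's mark in this kiwi's flesh: 0 when untested; the flesh yields to the pin at a force set by its ripeness and keeps the mark. Tested with the foot seated, the hard kiwi's mark is about 1.3 mm, the ripe one's 4.5 mm, the overripe one's 8.4 mm deep.
- teacup: bystander: a cream cup with a handle, 88 mm across and 65 mm high; origin at the centre of its underside.
- lemon_jar: bystander: a lemon-shaped jar with leaves on top, 71 mm across and 95 mm high; origin at the centre of its underside. A teapot stands farther off.

How it is judged (in metres and radians):
On the way:
1. the tester is seated upright on a kiwi, foot on the skin, with its needle near the middle of the dial, for 0.3 s ((contact force between tester and kiwi_a above 4.5 N or contact force between tester and kiwi_b above 4.5 N or contact force between tester and kiwi_c above 4.5 N) and angle between tester_grip's own z axis and vertical below 0.15 rad and value of joint tester_needle between 1.9 and 2.85 rad), for 0.3 s.
At the end, for the whole second after the job is handed in: The ripe kiwi (the one the seated tester has marked 3 to 6.8 mm deep) lies at rest on the plate, its middle within 45 mm of the plate's centre; the tester stands upright (within 3 degrees) and fully down in its holder (within 3.5 mm); the other two kiwis lie within 25 mm of where they were (((value of joint kiwi_a_flesh between 0.003 and 0.0068 m and horizontal distance between kiwi_a_mid and plate below 0.045 m and z of kiwi_a_mid in the frame of plate between 0.018 and 0.036 m and contact force between kiwi_a and plate above 0.3 N and linear speed of kiwi_a below 0.02 m/s and distance of each of kiwi_b_mid, kiwi_c_mid from where it was at the start of the episode below 0.025 m) or (value of joint kiwi_b_flesh between 0.003 and 0.0068 m and horizontal distance between kiwi_b_mid and plate below 0.045 m and z of kiwi_b_mid in the frame of plate between 0.018 and 0.036 m and contact force between kiwi_b and plate above 0.3 N and linear speed of kiwi_b below 0.02 m/s and distance of each of kiwi_a_mid, kiwi_c_mid from where it was at the start of the episode below 0.025 m) or (value of joint kiwi_c_flesh between 0.003 and 0.0068 m and horizontal distance between kiwi_c_mid and plate below 0.045 m and z of kiwi_c_mid in the frame of plate between 0.018 and 0.036 m and contact force between kiwi_c and plate above 0.3 N and linear speed of kiwi_c below 0.02 m/s and distance of each of kiwi_a_mid, kiwi_b_mid from where it was at the start of the episode below 0.025 m)) and horizontal distance between tester_grip and stand below 0.012 m and z of tester_grip in the frame of stand below 0.1435 m and angle between tester_grip's own z axis and vertical below 0.06 rad and linear speed of tester below 0.02 m/s); the robot touches nothing.
It fails at once if a kiwi is bruised: the tester presses on it with more than 15 N (contact force between tester and kiwi_a above 15 N or contact force between tester and kiwi_b above 15 N or contact force between tester and kiwi_c above 15 N).
It fails at once if a kiwi or the tester is dropped (moves faster than 0.5 m/s with no finger on it) ((linear speed of kiwi_a above 0.5 m/s and contact force between the fingers and kiwi_a below 0.1 N) or (linear speed of kiwi_b above 0.5 m/s and contact force between the fingers and kiwi_b below 0.1 N) or (linear speed of kiwi_c above 0.5 m/s and contact force between the fingers and kiwi_c below 0.1 N) or (linear speed of tester above 0.5 m/s and contact force between the fingers and tester below 0.1 N)).
It fails at once if the cup or the lemon jar is pushed more than 20 mm, or the plate more than 40 mm (distance of any of teacup, lemon_jar from where it was at the start of the episode above 0.02 m or distance of plate from where it was at the start of the episode above 0.04 m).
It also fails if it takes over 72 s, if anything falls off the work surface, if the arm or the gripper's body presses on something with over 40 N, if the wrist force passes 120 N, or if a joint passes its speed limit or range.

## Working session

There is one attempt and no reset: what is moved stays moved. The work goes in short steps, each a Python script; the robot and the scene stay as the last script left them, time stands still between calls to the robot, and variables do not carry over. Pictures are saved under pics/ and viewed, and the job is handed in when it is done.

```bash
ls; mkdir -p pics; python3 - <<'E'
from plant import robot
import cv2
for n in("scene","side","wrist"):
    c=robot.get_calibration(n); print(n,c)
    cv2.imwrite(f"pics/{n}0.png",robot.grab_frame(n))
s=robot.observe();print(s)
E
```

```text
pics
scene {'vertical_fov': 53.74971353315552, 'cx': 325.07707509480304, 'cy': 240.39034557182566, 'k1': -0.08800861301292905, 'rvec': array([ 2.05975568,  0.59572274, -0.29635758]), 'tvec': array([-0.50414929, -0.09362388,  1.17797394])}
side {'vertical_fov': 54.31393245110792, 'cx': 314.43754259066685, 'cy': 242.11475938729026, 'k1': 2.7468506628943664e-05, 'rvec': array([ 2.12872769, -0.41139117,  0.19781475]), 'tvec': array([-0.56965241,  0.20266681,  0.83614208])}
wrist {'vertical_fov': 68.53201982696412, 'cx': 322.20469778192484, 'cy': 230.88113356016513, 'k1': -0.06217209311721478, 'rvec': array([-2.25721852,  1.79714407,  0.28263022]), 'tvec': array([-0.59898877, -0.03985509,  0.37948383])}
{'time': 0.15, 'q': array([-8.95373118e+01,  5.99202936e+00,  5.53745954e+00,  8.96065617e+01,
       -1.11267843e-03,  7.75278994e+01]), 'qvel': array([-0.016614  , -0.07730898,  0.07185319,  0.0141295 , -0.04679836,
        0.06485709]), 'joint_torque': array([ 2.28958321e-03, -5.57356024e+01,  5.04006743e+01,  1.24695836e-02,
       -3.36392459e-04, -1.93273877e-05]), 'tool_pos': array([ 0.13432053, -0.58457312,  0.30328953]), 'tcp_rot': array([-1.79940071e+02, -1.21157945e-02,  1.29347830e+01]), 'ft_force': array([-0.40979132,  0.16422028, -0.22473351]), 'torque': array([-0.00539039,  0.02115343,  0.01698798]), 'gripper_width': 0.08545444148848347}
```

View pics/scene0.png

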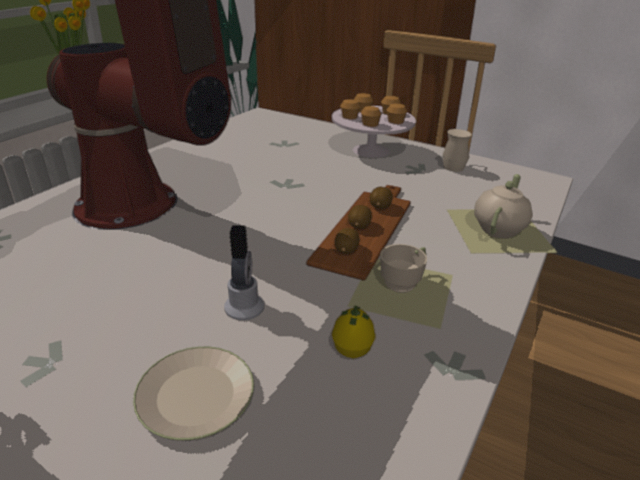

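View pics/side0.png

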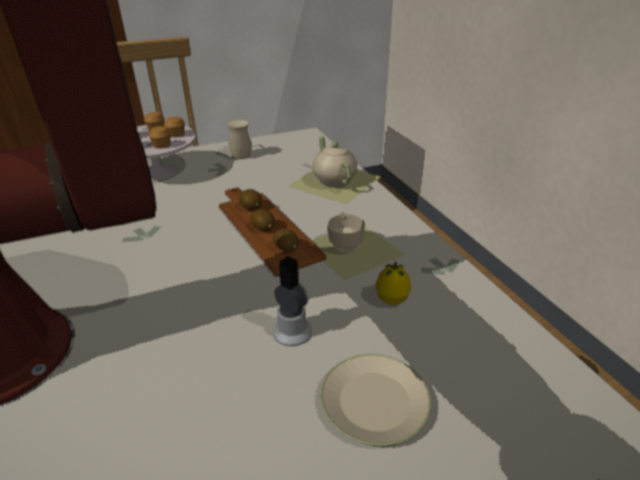

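View pics/wrist0.png

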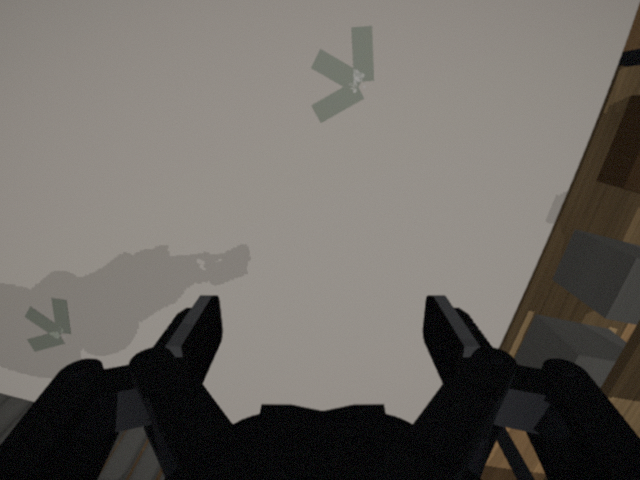

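The scene view shows the tester at about (240,270), kiwis at (347,241), (360,216) and (381,197), the plate at (195,393), the jar at (354,332) and the cup at (402,267). In the side view the kiwis are at (287,240), (262,220) and (250,199), the tester at (291,300) and the plate at (376,399). The wrist view shows only table. I'll enlarge these for precise pixels.

```bash
cat > h.py <<'E'
import numpy as np,cv2
from scipy.optimize import least_squares
from plant import robot
def cam(n):
    c=robot.get_calibration(n); f=240/np.tan(np.radians(c['vertical_fov']/2))
    R=cv2.Rodrigues(np.array(c['rvec']))[0]; return dict(f=f,cx=c['cx'],cy=c['cy'],k=c['k1'],R=R,t=np.array(c['tvec']))
def proj(c,P):
    p=np.atleast_2d(P)@c['R'].T+c['t']; s=p[:,:2]/p[:,2:]; r2=(s**2).sum(1,keepdims=True)
    s=s*(1+c['k']*r2); return s*c['f']+[c['cx'],c['cy']]
def ray(c,uv):
    K=np.array([[c['f'],0,c['cx']],[0,c['f'],c['cy']],[0,0,1]])
    s=cv2.undistortPoints(np.array([[uv]],float),K,np.array([c['k'],0,0,0,0.]))[0,0]
    return -c['R'].T@c['t'], c['R'].T@np.array([s[0],s[1],1])
def onz(c,uv,z):
    o,d=ray(c,uv); return o+d*(z-o[2])/d[2]
def tri(obs):
    A=np.zeros((3,3));b=np.zeros(3)
    for c,uv in obs:
        o,d=ray(c,uv); d/=np.linalg.norm(d); M=np.eye(3)-np.outer(d,d); A+=M;b+=M@o
    p=np.linalg.solve(A,b); return p,[np.round(proj(c,p)[0]-uv,1) for c,uv in obs]
def crop(img,x0,y0,x1,y1,s,fn):
    cr=cv2.resize(img[y0:y1,x0:x1],None,fx=s,fy=s,interpolation=cv2.INTER_CUBIC)
    for x in range((x0+9)//10*10,x1,10):
        X=int((x-x0)*s); cv2.line(cr,(X,0),(X,4 if x%50 else 12),(0,255,0),1)
        if x%20==0: cv2.putText(cr,str(x),(X-10,20),0,.35,(0,0,255),1)
    for y in range((y0+9)//10*10,y1,10):
        Y=int((y-y0)*s); cv2.line(cr,(0,Y),(5,Y),(0,255,0),1)
        if y%20==0: cv2.putText(cr,str(y),(6,Y+4),0,.35,(0,0,255),1)
    cv2.imwrite(fn,cr)
E
python3 - <<'E'
import cv2
from h import *
a=cv2.imread('pics/scene0.png');b=cv2.imread('pics/side0.png')
crop(a,215,215,275,325,5,'pics/c1.png')
crop(a,305,175,425,285,5,'pics/c2.png')
crop(b,265,250,325,350,5,'pics/c3.png')
crop(b,210,180,330,275,5,'pics/c4.png')
E
```

```text
(no output)
```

View pics/c1.png

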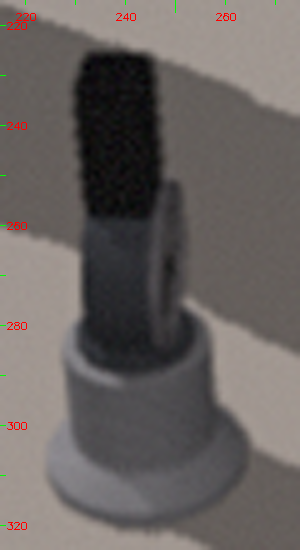

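View pics/c2.png

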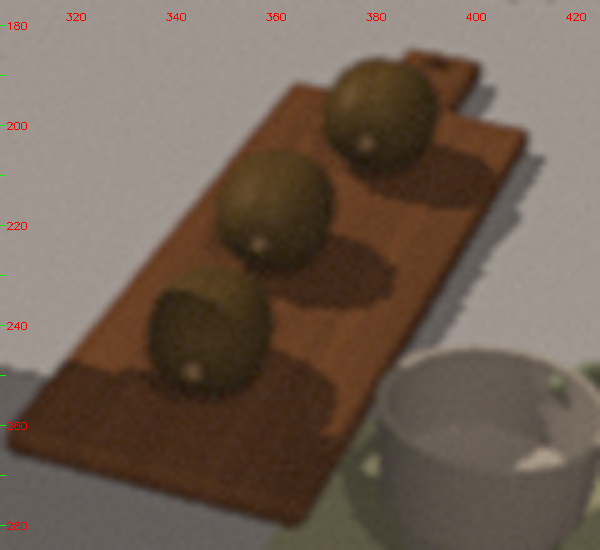

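View pics/c3.png

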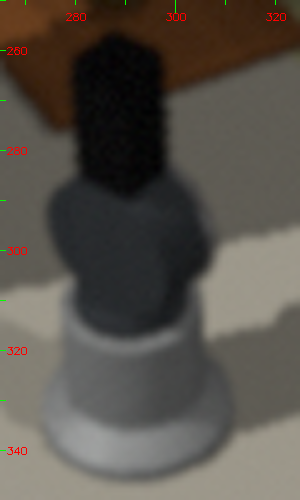

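View pics/c4.png

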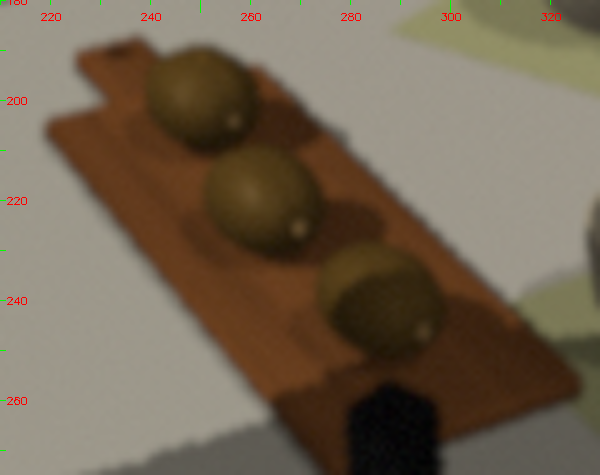

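```bash
python3 - <<'E'
from h import *
np.set_printoptions(precision=4,suppress=True)
S=cam('scene');D=cam('side')
for c in(S,D): print('cam',-c['R'].T@c['t'])
for n,u,v in(('k1',(347,241),(286,240)),('k2',(360,217.5),(262.5,219.5)),('k3',(381,198),(250,199.5)),('handtop',(238.5,228),(290,259.5)),('handbot',(239,257),(289.5,287)),('plateC',(195,393),(376,399))):
    print(n,*tri([(S,u),(D,v)]))
for u in((307,262.),(362,277),(410,201),(364,192)): print('board S',onz(S,u,.014))
for u in((219,205),(325,257),(262,190)): print('board D',onz(D,u,.014))
# stand by fitting silhouettes
def ell(x,y):
    a=np.linspace(0,2*np.pi,72)
    return np.array([[x+.036*np.cos(t),y+.036*np.sin(t),0.003] for t in a])
def res(p):
    e=ell(*p); s=proj(S,e); d=proj(D,e)
    return [s[:,0].min()-224.5,s[:,0].max()-265,s[:,1].max()-319.5,d[:,0].min()-273,d[:,0].max()-312,d[:,1].max()-345.5]
r=least_squares(res,[.3,-.3]);print('stand',r.x,r.fun)
# plate: rim at z .018 r .085
E
python3 - <<'E'
import cv2
from h import *
a=cv2.imread('pics/scene0.png');b=cv2.imread('pics/side0.png')
crop(a,125,335,265,445,5,'pics/c5.png')
crop(b,310,345,440,450,5,'pics/c6.png')
E
```

```text
cam [ 0.9655 -0.6381  0.5578]
cam [ 0.3275 -0.7529  0.6249]
k1 [0.582  0.0999 0.0378] [array([-0.1,  0.3]), array([-0.1, -0.3])]
k2 [0.5572 0.205  0.0383] [array([ 0.1, -0.2]), array([0.1, 0.2])]
k3 [0.5555 0.3169 0.0388] [array([-0.1,  0.2]), array([-0. , -0.2])]
handtop [ 0.5131 -0.1476  0.1679] [array([-0.1,  0.3]), array([-0.1, -0.3])]
handbot [ 0.5093 -0.1481  0.1105] [array([-0.1,  0.2]), array([-0.1, -0.2])]
plateC [ 0.5809 -0.3435  0.0101] [array([-0.3,  0.6]), array([-0.2, -0.5])]
board S [0.5357 0.0203 0.014 ]
board S [0.6524 0.0364 0.014 ]
board S [0.604  0.3906 0.014 ]
board S [0.4835 0.3697 0.014 ]
board D [0.4802 0.3639 0.014 ]
board D [0.6509 0.0342 0.014 ]
board D [0.6107 0.4021 0.014 ]
stand [ 0.5108 -0.1461] [ 0.018  -0.2445  0.3054  0.131  -0.1932 -0.4144]
```

View pics/c5.png

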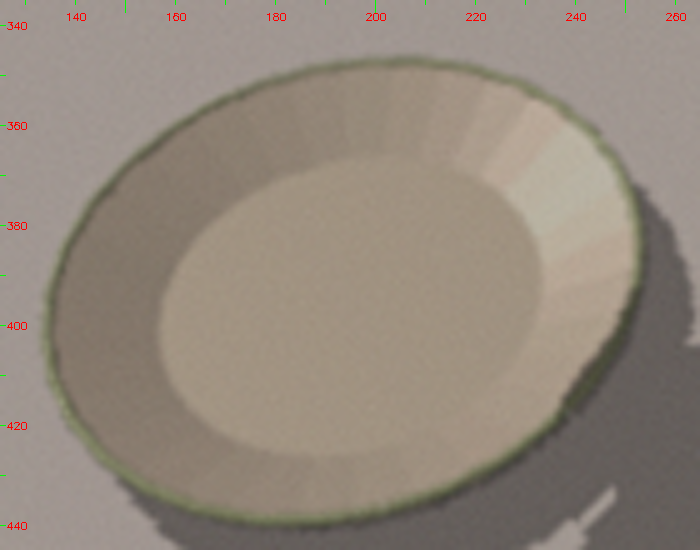

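View pics/c6.png

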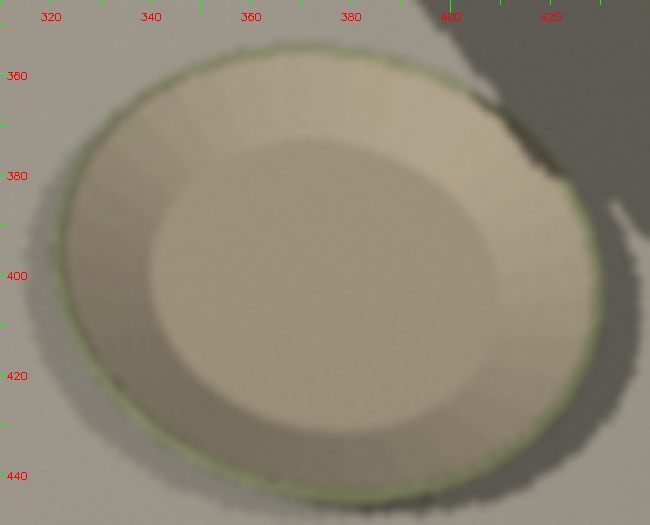

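```bash
python3 - <<'E'
from h import *
from scipy.spatial.transform import Rotation as Ro
np.set_printoptions(precision=4,suppress=True)
S=cam('scene');D=cam('side');W=cam('wrist');o=robot.observe()
Rt=Ro.from_euler('xyz',o['tcp_rot'],degrees=True).as_matrix()
print('cam in tool',Rt.T@(-W['R'].T@W['t']-o['tool_pos']),'axes',(Rt.T@W['R'].T))
for n,u,v in(('b1',(343.5,249.5),(295,246)),('b2',(357,224),(269.5,225.5)),('b3',(378.5,203.5),(256.5,204)),('jar',(354,330),(394,287)),('cup',(402,267),(346,233))):
    print(n,*tri([(S,u),(D,v)]))
print('plate',onz(S,(195.5,396),.005),onz(D,(374.5,402),.005))
for yaw in(-60,-30,0,30,60,90):
  for p in((.511,-.147,.25),(.582,.1,.25),(.556,.317,.25)):
    q=robot.ik(p,[180,0,yaw]); print(yaw,p,None if q is None else np.round(q))
E
```

```text
cam in tool [ 0.0782 -0.0006 -0.0698] axes [[ 0.0001 -0.9519 -0.3063]
 [ 1.     -0.      0.0005]
 [-0.0005 -0.3063  0.9519]]
b1 [0.5923 0.0672 0.0388] [array([-0. ,  0.1]), array([-0. , -0.1])]
b2 [0.5655 0.1746 0.0375] [array([-0. ,  0.2]), array([-0. , -0.2])]
b3 [0.5642 0.2847 0.0401] [array([-0.1,  0.2]), array([-0. , -0.2])]
jar [ 0.7252 -0.137   0.0406] [array([-1.2,  3.2]), array([-0.9, -2.6])]
cup [0.7179 0.0703 0.0414] [array([-0.2,  0.7]), array([-0.2, -0.6])]
plate [ 0.5814 -0.3434  0.005 ] [ 0.5781 -0.3453  0.005 ]
-60 (0.511, -0.147, 0.25) [ -30.   -6.  -12.   84.    0. -150.]
-60 (0.582, 0.1, 0.25) [  -3.    4.   -2.   84.    0. -123.]
-60 (0.556, 0.317, 0.25) [  18.   13.    7.   85.    0. -102.]
-30 (0.511, -0.147, 0.25) [-30.  -6. -12.  84.   0. 180.]
-30 (0.582, 0.1, 0.25) [  -3.    4.   -2.   84.    0. -153.]
-30 (0.556, 0.317, 0.25) [  18.   13.    7.   85.    0. -132.]
0 (0.511, -0.147, 0.25) [-30.  -6. -12.  84.   0. 150.]
0 (0.582, 0.1, 0.25) [ -3.   4.  -2.  84.   0. 177.]
0 (0.556, 0.317, 0.25) [  18.   13.    7.   85.    0. -162.]
30 (0.511, -0.147, 0.25) [-30.  -6. -12.  84.   0. 120.]
30 (0.582, 0.1, 0.25) [ -3.   4.  -2.  84.   0. 147.]
30 (0.556, 0.317, 0.25) [ 18.  13.   7.  85.   0. 168.]
60 (0.511, -0.147, 0.25) [-30.  -6. -12.  84.   0.  90.]
60 (0.582, 0.1, 0.25) [ -3.   4.  -2.  84.   0. 117.]
60 (0.556, 0.317, 0.25) [ 18.  13.   7.  85.   0. 138.]
90 (0.511, -0.147, 0.25) [-30.  -6. -12.  84.   0.  60.]
90 (0.582, 0.1, 0.25) [-3.  4. -2. 84.  0. 87.]
90 (0.556, 0.317, 0.25) [ 18.  13.   7.  85.   0. 108.]
```

```bash
python3 - <<'E'
from h import *
robot.move_pose([.511,-.147,.35],[180,0,30]); print(robot.observe()['time'])
np.save('pics/w1.npy',cam('wrist'),allow_pickle=True)
cv2.imwrite('pics/w1.png',robot.grab_frame('wrist'))
E
```

```text
2.2333
```

View pics/w1.png

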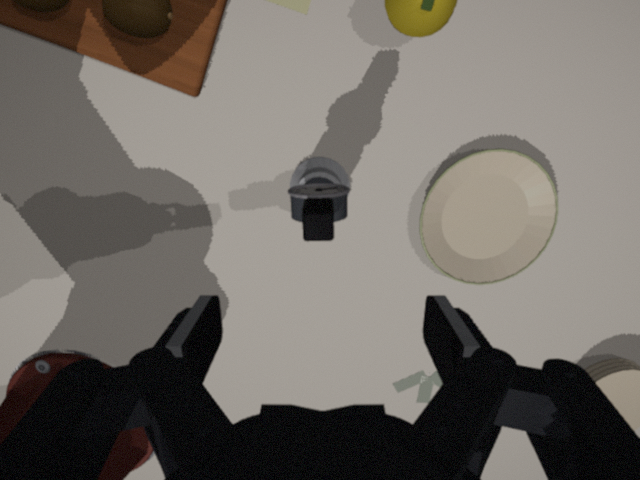

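```bash
python3 - <<'E'
from h import *
a=cv2.imread('pics/w1.png'); crop(a,275,145,365,255,5,'pics/c7.png')
E
```

```text
(no output)
```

View pics/c7.png

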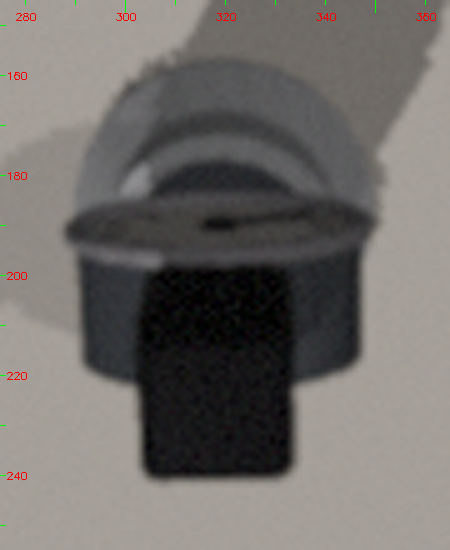

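```bash
python3 - <<'E'
from h import *
c=np.load('pics/w1.npy',allow_pickle=True).item()
def az(u,v,z):
    a=onz(c,u,z);b=onz(c,v,z);d=b-a;print(a,b,np.degrees(np.arctan2(d[1],d[0]))+90,np.linalg.norm(d))
az((288.5,191.5),(350,189.5),.088)   # dial front ends
az((292,216),(347,214.5),.088)
az((304,239),(332.5,239),.1665)
az((303.5,214.5),(333,214.5),.1665)
print(onz(c,(318,227),.1665))
E
```

```text
[ 0.5041322  -0.11382844  0.088     ] [ 0.53511577 -0.16376333  0.088     ] 31.818744008130672 0.05876627323116704
[ 0.48445019 -0.12831261  0.088     ] [ 0.51253794 -0.17405657  0.088     ] 31.550794598577575 0.0536789749455587
[ 0.49531526 -0.14008604  0.1665    ] [ 0.50613323 -0.1588717   0.1665    ] 29.93606616460616 0.02167786540544063
[ 0.51199907 -0.13039967  0.1665    ] [ 0.5229489  -0.14941813  0.1665    ] 29.931066202452662 0.02194540243620936
[ 0.50892744 -0.14457663  0.1665    ]
```

```bash
python3 - <<'E'
from h import *
x,y=.510,-.146
robot.move_pose([x,y,.28],[180,0,31])
robot.line_to([x,y,.196],vel=.1)
robot.set_gripper(0.0)
o=robot.observe();print(o['gripper_width'],o['ft_force'],o['torque'],o['tool_pos'],o['tcp_rot'])
robot.line_to([x,y,.29],vel=.08)
o=robot.observe();print(o['time'],o['gripper_width'],o['ft_force'],o['torque'],o['tool_pos'])
np.save('pics/w2.npy',cam('wrist'),allow_pickle=True)
cv2.imwrite('pics/w2.png',robot.grab_frame('wrist'))
cv2.imwrite('pics/s2.png',robot.grab_frame('scene'));cv2.imwrite('pics/d2.png',robot.grab_frame('side'))
crop(cv2.imread('pics/s2.png'),200,150,300,300,4,'pics/c8.png')
crop(cv2.imread('pics/d2.png'),240,180,340,330,4,'pics/c9.png')
cv2.imwrite('pics/c89.png',np.hstack([cv2.imread('pics/c8.png'),cv2.imread('pics/c9.png')]))
E
```

```text
0.023005072726846525 [-0.26666302  0.39249154  1.08057143] [ 0.0918597   0.03951208 -0.01211049] [ 0.51004296 -0.14599705  0.19614117] [ 1.79993104e+02 -7.77375982e-03  3.10016026e+01]
5.5667 0.023006034092799714 [ 0.18744182 -0.62915604 -3.13715703] [-0.0329235   0.00137144  0.00990511] [ 0.50980799 -0.1458885   0.2893468 ]
```

View pics/w2.png

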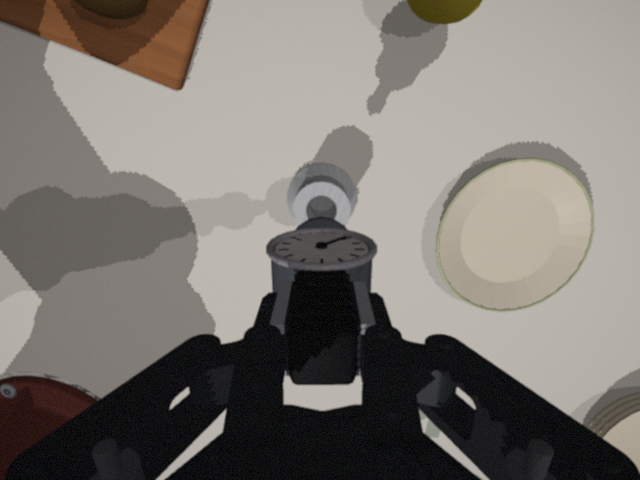

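View pics/c89.png

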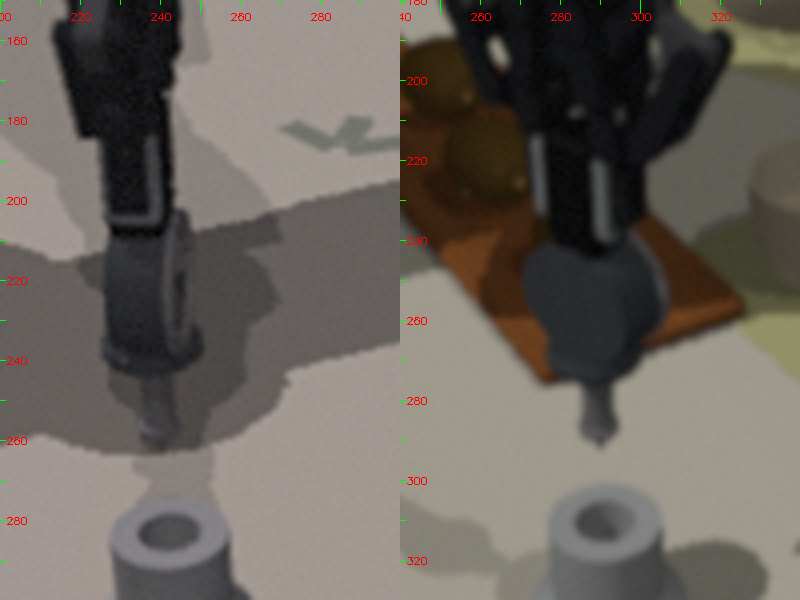

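The handle is held upright, and the dial shows at (321,247) in the wrist view with its needle at the start position (upper right, because the dial appears inverted there). Next I'll look at the kiwis from above with the wrist camera.

```bash
python3 - <<'E'
from h import *
S=cam('scene');D=cam('side')
print('foot',tri([(S,(238.5,258)),(D,(289.7,287.5))]))
robot.line_to([.51,-.146,.34],vel=.15)
robot.move_pose([.54,.04,.37],[180,0,75])
robot.pause(.2)
o=robot.observe();print(o['time'],o['ft_force'])
np.save('pics/w3.npy',cam('wrist'),allow_pickle=True)
cv2.imwrite('pics/w3.png',robot.grab_frame('wrist'))
E
```

```text
foot (array([ 0.50931249, -0.14929335,  0.10974964]), [array([ 0., -0.]), array([0., 0.])])
7.1833 [-0.51042717  0.1823134  -3.07894124]
```

View pics/w3.png

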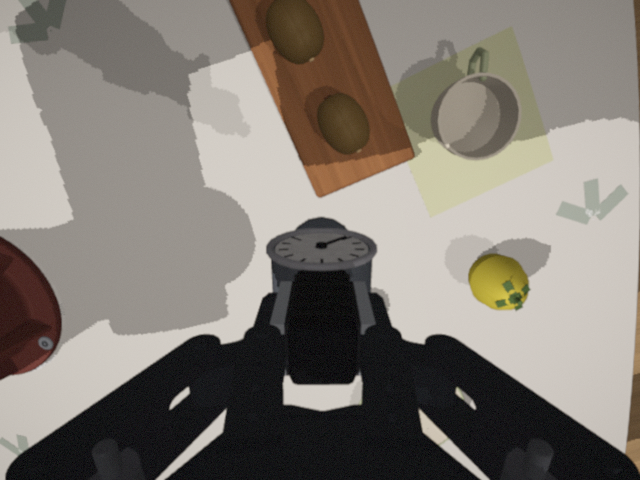

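```bash
python3 - <<'E'
from h import *
a=cv2.imread('pics/w3.png'); crop(a,230,0,420,200,4,'pics/c10.png')
E
```

```text
(no output)
```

View pics/c10.png

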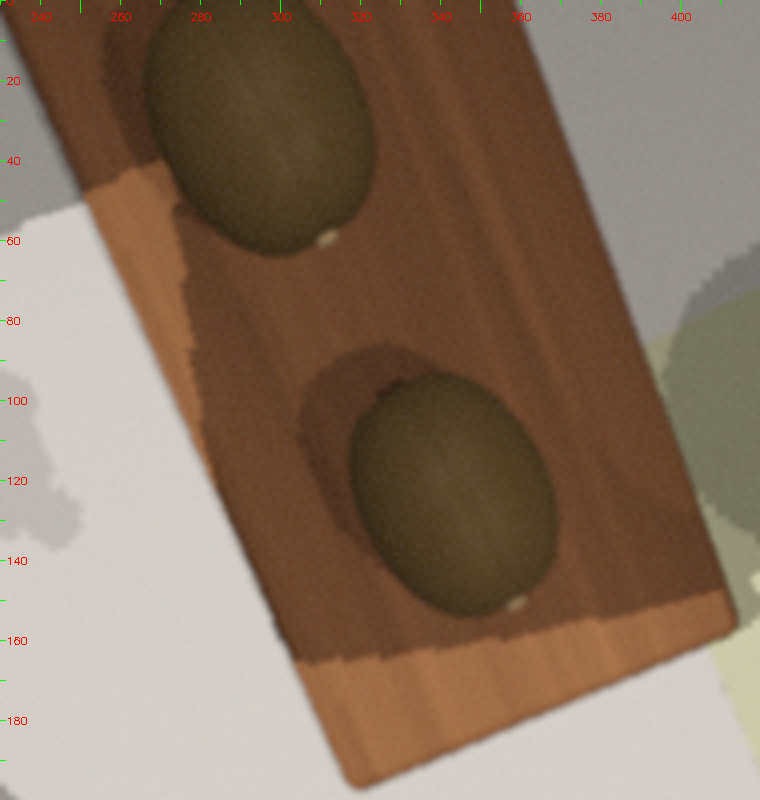

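```bash
python3 - <<'E'
from h import *
np.set_printoptions(precision=4,suppress=True)
c=np.load('pics/w3.npy',allow_pickle=True).item()
P=lambda u,z:onz(c,u,z)
k1=P((343,124),.038);k2=P((296,29),.038);b1=P((358.5,151),.038);b2=P((312,59.5),.038)
print(k1,k2);
for k,b in((k1,b1),(k2,b2)): d=k-b; print('yaw',np.degrees(np.arctan2(-d[0],d[1])),np.linalg.norm(d))
d=P((232,0),.014)-P((318,196),.014);print('board yaw',np.degrees(np.arctan2(-d[0],d[1])),P((319,196),.014),P((414,156),.014))
# widths of k1: 
E
```

```text
[0.5802 0.1033 0.038 ] [0.557  0.2082 0.038 ]
yaw 16.32556308440641 0.03416759999454445
yaw 13.75186077852147 0.03368822113396725
board yaw 7.928645539156278 [0.532  0.0275 0.014 ] [0.6544 0.0452 0.014 ]
```

```bash
cat >> h.py <<'E'
def test(name,x,y,yaw=60):
    robot.move_pose([x,y,.285],[180,0,yaw])
    robot.line_to([x,y,.266],vel=.08); robot.pause(.15)
    f0=np.mean([robot.observe()['ft_force'] for _ in range(3)],0)
    hit=robot.line_to([x,y,.236],vel=.012,guard=6.5)
    o=robot.observe(); print('hit',hit,o['tool_pos'],o['ft_force']-f0,o['time'])
    z=o['tool_pos'][2]
    for i in range(4):
        robot.pause(.12); F=(robot.observe()['ft_force']-f0)[2]; print('F',F,z)
        if F>6 or not hit: break
        z-=.0003; robot.line_to([x,y,z],vel=.01)
    robot.pause(.35)
    o=robot.observe();print('hold',o['tool_pos'],o['ft_force']-f0,o['torque'])
    im=robot.grab_frame('wrist');cv2.imwrite(f'pics/{name}.png',im)
    crop(im,240,190,400,310,5,f'pics/{name}c.png')
    o=robot.observe();print('t',o['time'])
E
python3 - <<'E'
from h import *
test('t1',.581,.1015)
E
```

```text
hit True [0.5810883  0.10148489 0.23950656] [0.12274932 0.25015983 8.24515681] 10.25
F 8.067720792610158 0.23950655738738483
hold [0.58106308 0.10148396 0.23949587] [0.56319817 0.39816903 8.90161533] [-0.02378919  0.07855713  0.00140906]
t 10.7667
```

View pics/t1c.png

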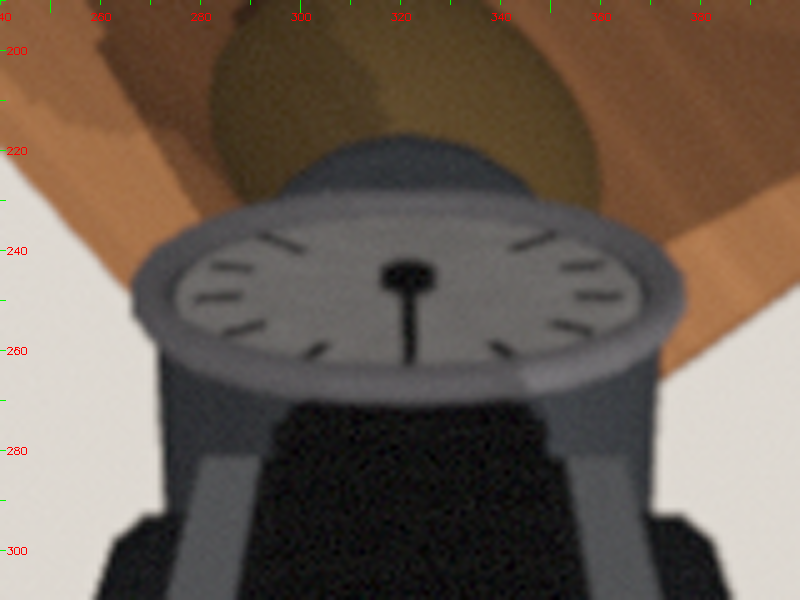

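View pics/t1.png

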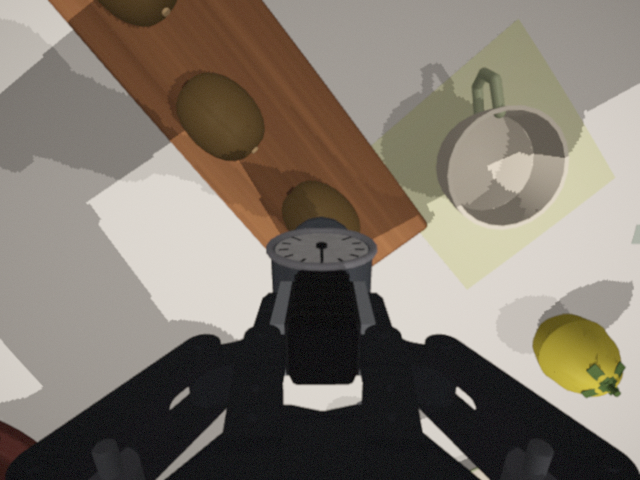

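The needle points straight to the dial's middle (hub at (321,245), tip at (321,262), image inverted). About 8.5 N is applied with only about 3 N of it on the pin, so the foot is seated and this nearest kiwi is the ripe one. I'll put the tester back.

```bash
python3 - <<'E'
from h import *
robot.pause(.3); print(robot.observe()['ft_force'])
x,y=.581,.1015
robot.line_to([x,y,.26],vel=.03);robot.line_to([x,y,.34],vel=.15)
x,y=.510,-.146
robot.move_pose([x,y,.34],[180,0,31])
robot.line_to([x,y,.285],vel=.1); robot.pause(.2)
np.save('pics/w4.npy',cam('wrist'),allow_pickle=True)
cv2.imwrite('pics/w4.png',robot.grab_frame('wrist'))
cv2.imwrite('pics/s4.png',robot.grab_frame('scene'));cv2.imwrite('pics/d4.png',robot.grab_frame('side'))
crop(cv2.imread('pics/s4.png'),200,150,300,300,4,'pics/c8.png')
crop(cv2.imread('pics/d4.png'),240,180,340,330,4,'pics/c9.png')
cv2.imwrite('pics/c89b.png',np.hstack([cv2.imread('pics/c8.png'),cv2.imread('pics/c9.png')]))
o=robot.observe();print(o['time'],o['ft_force'],o['torque'],o['gripper_width'])
E
```

```text
[-1.05975497  0.13144947  4.66707675]
14.6667 [-0.54309155  0.60506963 -2.68609953] [-0.00977932  0.01524003 -0.0302309 ] 0.02324691415084958
```

View pics/c89b.png

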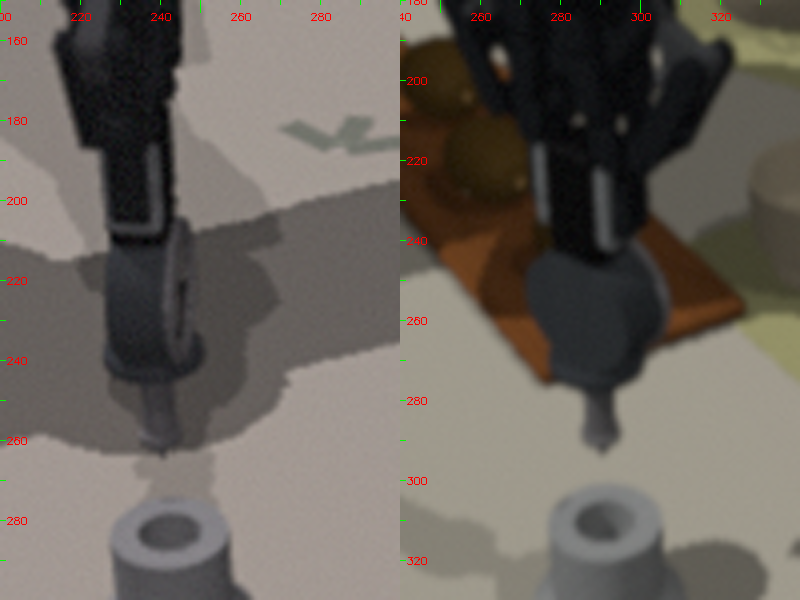

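View pics/w4.png

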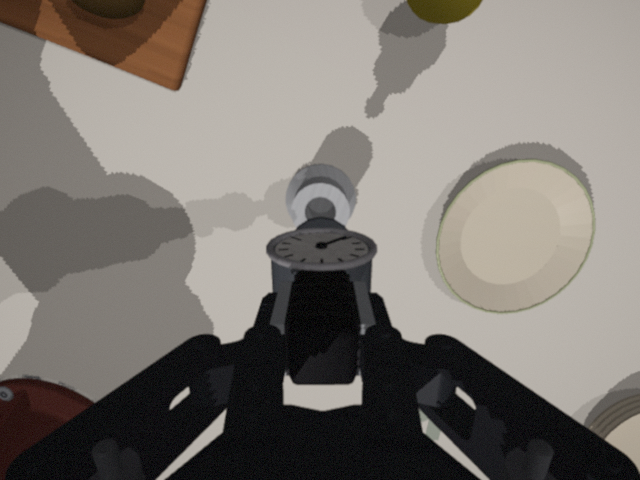

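The foot hangs over the bore in both views (foot at (240,260) over bore (242,283) in the scene view, and (290,289) over (290,310) in the side view), and the tester hasn't shifted in the grip. I'll lower it now.

```bash
python3 - <<'E'
from h import *
x,y=.510,-.146
h=robot.line_to([x,y,.205],vel=.06,guard=6);print(h)
if not h:
    h=robot.line_to([x,y,.194],vel=.015,guard=3)
o=robot.observe();print(h,o['tool_pos'],o['ft_force'],o['torque'],o['time'])
E
```

```text
False
True [ 0.50993207 -0.14594283  0.19612294] [-0.4380216  -0.33558372  5.31503489] [-0.00629872  0.05832312 -0.00394333] 16.7333
```

Contact came at z = 0.1961, the height it was picked up at, so it is seated. I'll release it.

```bash
python3 - <<'E'
from h import *
x,y=.510,-.146
robot.set_gripper(.085)
robot.line_to([x,y,.28],vel=.12)
robot.move_pose([.575,.03,.33],[180,0,105]); robot.pause(.2)
np.save('pics/w5.npy',cam('wrist'),allow_pickle=True)
cv2.imwrite('pics/w5.png',robot.grab_frame('wrist'))
cv2.imwrite('pics/s5.png',robot.grab_frame('scene'));cv2.imwrite('pics/d5.png',robot.grab_frame('side'))
crop(cv2.imread('pics/s5.png'),200,210,300,330,4,'pics/c8.png')
crop(cv2.imread('pics/d5.png'),240,240,340,360,4,'pics/c9.png')
cv2.imwrite('pics/c89c.png',np.hstack([cv2.imread('pics/c8.png'),cv2.imread('pics/c9.png')]))
print(robot.observe()['time'])
E
```

```text
19.4667
```

View pics/c89c.png

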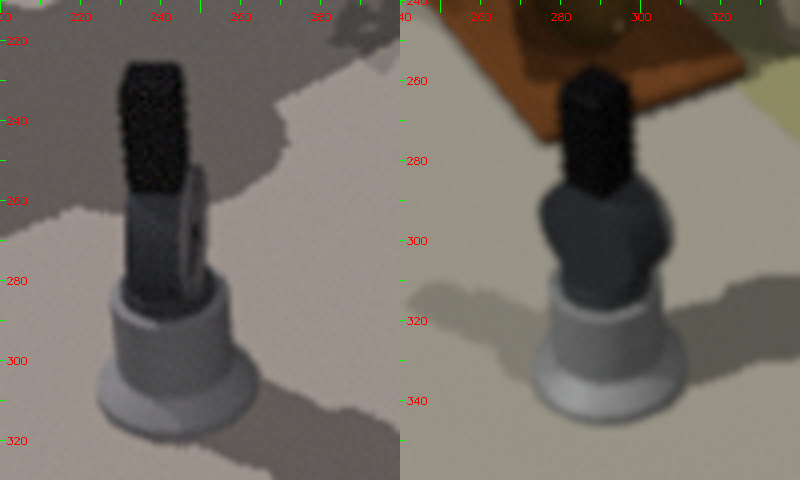

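View pics/w5.png

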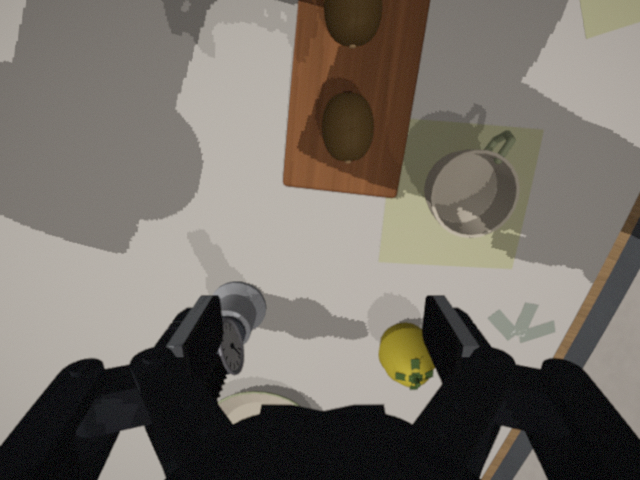

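```bash
python3 - <<'E'
from h import *
c=np.load('pics/w5.npy',allow_pickle=True).item()
k=onz(c,(347.5,126.5),.038);b=onz(c,(348.2,160.5),.038);t=onz(c,(347,92),.040)
d=k-b;print(k,b,np.degrees(np.arctan2(-d[0],d[1])));d=t-b;print(np.degrees(np.arctan2(-d[0],d[1])))
print('k2',onz(c,(353,13),.038))
for p in((.581,.102,.1),(.581,-.345,.1)):
  for y in(105,15,-75): q=robot.ik(p,[180,0,y]);print(p,y,None if q is None else np.round(q))
E
```

```text
[0.5802735  0.10411114 0.038     ] [0.59015891 0.07218299 0.038     ] 17.20327305385128
17.11541616799051
k2 [0.55734829 0.2032862  0.038     ]
(0.581, 0.102, 0.1) 105 [ -3.   8. -14.  68.   0.  72.]
(0.581, 0.102, 0.1) 15 [ -3.   8. -14.  68.   0. 162.]
(0.581, 0.102, 0.1) -75 [  -3.    8.  -14.   68.    0. -108.]
(0.581, -0.345, 0.1) 105 [-42.  22.   3.  71.   0.  33.]
(0.581, -0.345, 0.1) 15 [-42.  22.   3.  71.   0. 123.]
(0.581, -0.345, 0.1) -75 [ -42.   22.    3.   71.    0. -147.]
```

```bash
python3 - <<'E'
from h import *
x,y=.5806,.1025
robot.move_pose([x,y,.18],[180,0,106.5])
print(robot.line_to([x,y,.091],vel=.08,guard=6))
robot.set_gripper(0.0)
o=robot.observe();print(o['gripper_width'],o['ft_force'],o['tool_pos'])
robot.line_to([x,y,.16],vel=.06); robot.pause(.15)
o=robot.observe();print(o['gripper_width'],o['ft_force'],o['time'])
im=robot.grab_frame('wrist');cv2.imwrite('pics/w6.png',im)
E
```

```text
False
0.050694414369581345 [-0.41047764 -0.06043     5.76599021] [0.58110774 0.10247724 0.09182396]
0.050793840389409504 [ 0.09921206 -0.04550583 -1.00305065] 23.3083
```

View pics/w6.png

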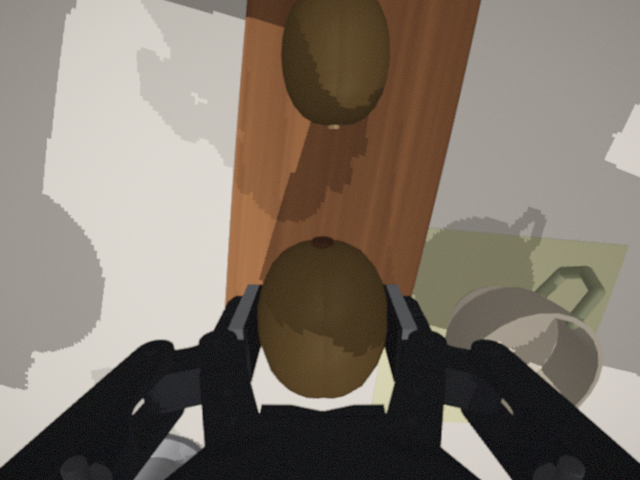

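```bash
python3 - <<'E'
from h import *
robot.line_to([.5806,.1025,.29],vel=.15)
x,y=.580,-.3445
robot.move_pose([x,y,.28],[180,0,106.5])
robot.line_to([x,y,.11],vel=.12); robot.pause(.15)
im=robot.grab_frame('wrist');cv2.imwrite('pics/w7.png',im)
print(robot.line_to([x,y,.078],vel=.015,guard=2.5))
o=robot.observe();print(o['gripper_width'],o['ft_force'],o['tool_pos'],o['time'])
E
```

```text
True
0.0504833937901261 [0.17836893 1.343978   5.57993591] [ 0.58000855 -0.34450712  0.08286294] 29.3917
```

View pics/w7.png

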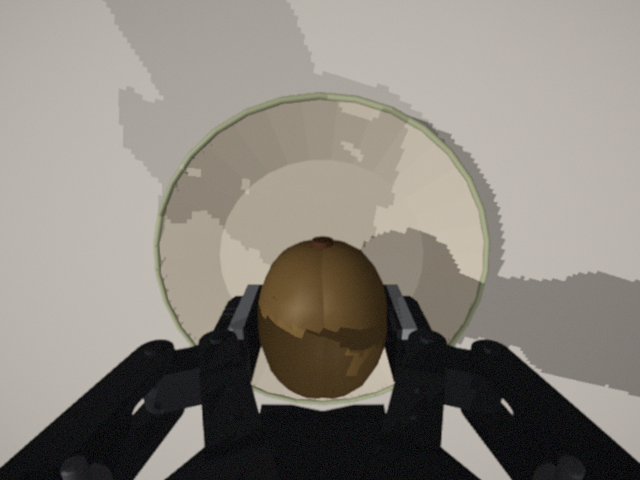

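The kiwi touched the plate at the expected height, centred over it. I'll release with a partial opening.

```bash
python3 - <<'E'
from h import *
x,y=.580,-.3445
robot.set_gripper(.068); robot.pause(.2)
robot.line_to([x,y,.15],vel=.06)
robot.line_to([x,y,.30],vel=.15); robot.pause(.3)
for n in('wrist','scene','side'): cv2.imwrite(f'pics/{n}9.png',robot.grab_frame(n))
o=robot.observe();print(o['gripper_width'],o['ft_force'],o['time'])
E
```

```text
0.06772762367756273 [ 1.37408571 -0.65641054  0.54462472] 32.8
```

View pics/scene9.png

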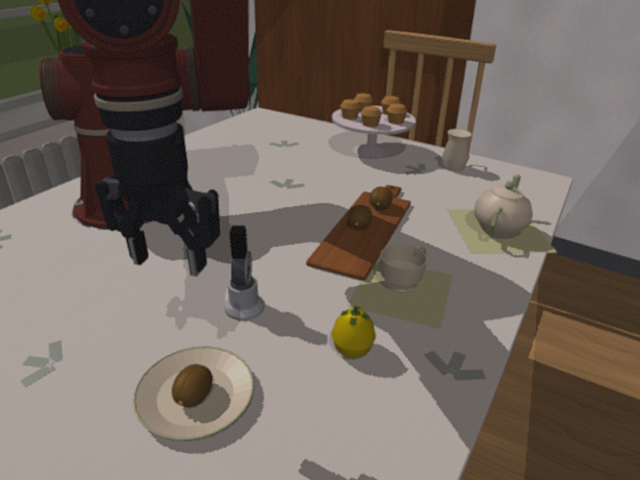

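View pics/side9.png

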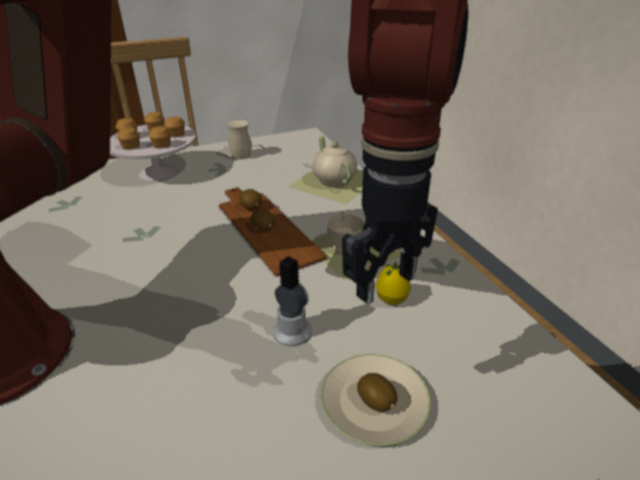

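View pics/wrist9.png

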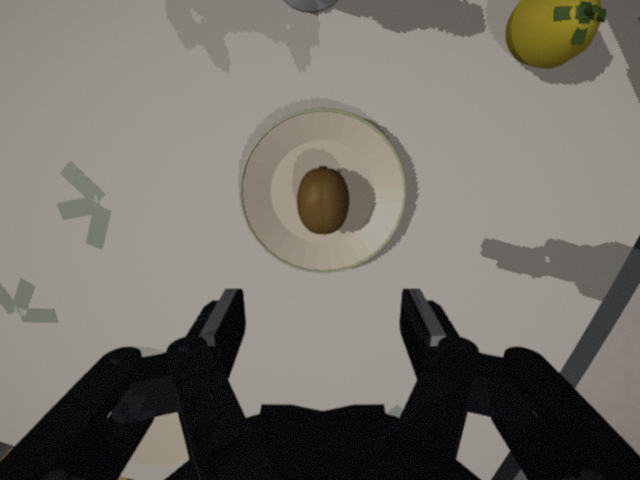

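The kiwi lies on the plate's flat middle (wrist view: kiwi (323,200), plate centre (323,190)). The tester stands upright in its holder, the other two kiwis haven't moved, and the gripper is clear. Handing in.

```bash
python3 - <<'E'
from plant import robot
robot.job_done()
E
```

```text
the job is handed in; nothing more can be done
```

The ripe kiwi is on the plate, the tester is back in its holder, and the job is handed in at about 33 s of the 72 s allowed. I have no verdict from the system, only my own checks.

- **Finding the ripe one:** I tested only the kiwi nearest the robot's right, at the board's end away from its tongue handle. It read ripe on the first press: the needle rested at the dial's middle with about 8–9 N applied and held for over half a second. At mid-dial the pin bears only about 3 N, so the rest was on the foot, which means it was seated. That was well under the 15 N bruising limit, and I did not test the other two kiwis.
- **Tester:** it touched down in the holder at 0.1961 m, the same height it was picked up from. It looks upright and fully down in the scene and side views.
- **Kiwi:** it touched the plate at the expected height. In the last wrist picture it lies near the plate's centre, which I put at under 15 mm off.
- **Everything else:** in the last pictures the other two kiwis, the cup and the jar look unmoved, and the gripper touches nothing.
- **Disagreement:** position estimates from the wrist camera and the fixed cameras differed by about 2–4 mm, so I mostly used values between them. No check failed.

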